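Re-hang a keyhole-mounted lamp head facing the specimen and switch it on

ROBOT

A 7-joint arm with a two-finger parallel gripper is mounted at the origin on the work surface. World frame = base frame: x ahead of the robot, y to its left, z up, the work surface at z = 0. Lengths are in mm, angles in rad, forces in N, time in s.
With the tool pointing down it reaches from about 400 to 875 mm from the base axis. Payload 4.4 kg.
Tool frame: the origin (TCP) lies at the very end of the fingers, on their centre line; the grasp point (between the pads) lies 19 mm behind it; z points along the fingers, x is the direction in which the jaws open and shut, and the axes are right-handed (so a half turn about z gives the same grasp; the last joint's range is limited). The gripper opens to 85 mm and grips with 20 to 120 N. Pads are 22 mm wide; open, the fingers measure 114 mm over their backs; the gripper's body (76 mm by 85 mm) begins 54 mm behind the grasp point. The pads swing forward as they close: fully open they stand 13 mm farther back than shut.
Start: joints at [-1.286, 0.628, 0.038, 1.517, -0.027, 0.996, -0.02], TCP at [223.349, 610.437, 231.313] pointing down, gripper open.
Joint ranges: [-3.06, 3.06], [-0.37, 2.12], [-1.25, 1.32], [0.18, 2.47], [-1.1, 4.24], [0.23, 1.98], [-2.94, 2.94]. Speed limits (rad/s): [2.57, 2.57, 3.14, 3.14, 3.14, 3.14, 3.14].

INTERFACE

Orientations are given as [roll, pitch, yaw] about the fixed x, y, z axes, in that order (R = Rz(yaw) Ry(pitch) Rx(roll)).
In Python, from cell import ctrl, get_image, job, models gives the robot as it stands.
- The arm moves only by the tool move_arm, never from a script. Its argument "moves" is a list that holds one entry, the list of rows, each a list of 6 numbers: the shift along the tool's x, y, z in m, then the turn, a rotation vector about the tool's x, y, z in rad. A call has 1 to 20 rows; each row is the pose to reach, as a shift and turn from the pose commanded when the call began, along the tool's axes at that moment; what a row does not reach only later rows make up. A row lasts 1/8 s, in which the tool goes at most 62.5 mm and 10.7 degrees, less where a joint would pass 70% of its speed; a pose out of reach is approached as far as the arm can. A call with a gripper value outside its range is refused whole. "jaw" is the opening, from 0 (shut) to 1 (fully open), set as the call begins (left out, the last holds). The fingers move at their own pace and stop on an object; the grip force is fixed at half the most. Time passes only in rows, so rows that repeat a pose let the fingers close. It gives the time, the measured TCP pose, the force and the opening at its end, in the units of the state.
- ctrl.read_state(): the state, without advancing time (a new reading comes with each control period).
- get_image(name): name is "scene" or "top" or "wrist"; returns a dict with "color" (480x640x3 uint8, blue, green, red), "fov_y" (degrees; the focal length in pixels is half the picture's height over the tangent of half this angle, whatever the lens; pixels are square), "cx", "cy" (the principal point, pixels), "origin" and "orientation" of the camera in the world; the wrist camera has in their place "hand_eye" (4x4, takes a point from camera to tool coordinates, whose origin is the TCP and whose axes are the tool frame's). Camera axes: x right, y up, looking along -z (the intrinsics and any distortion apply to the point x, -y, -z); pixel columns grow to the right and rows downward; lengths in mm; the calibration is good to about 2 mm. A picture is of the moment at which its call begins: read the wrist's pose just before it. There is no depth.
- job.finish_job(): hands the job in, once; it reports no verdict.
Trained networks look in the newest picture that a camera, given by its name, has taken for a name from the list of things; names that differ only in an ending like _2 or _b are one class to them, and where a whole thing is asked for, a point or a joint stands for the part that bears it (a point fixed in the world has none). Each returns a list of dicts, best first, with "score" (0 to 1); they miss things now and then, are a little off and sometimes report something else, mostly with a low value. They report only what shows in the picture. A call takes as long as a camera call. They do not tell look-alikes from the thing itself.
- models.cut_out(camera, thing): "pixels" (480x640 bool, what is visible of it) and "uv" ([column, row] in pixels, amid what is visible of it).
- models.place_of(camera, thing): "uv" ([column, row] in pixels: a listed point, or the origin of a listed thing).
The state is a dict: "clock": time; "qpos": joint angles; "qd": joint speeds; "tau": joint torques, N m; "eef_pos": TCP position; "tool_rot": TCP orientation; "force": force on the tool from outside, world axes, zero at the start; "torque": the same for the moment, N m; "width": finger opening in mm.
Only numpy, scipy, OpenCV 4.12 (cv2) and the standard library are available. Lean on these libraries where they do the work, as an engineer would, in place of code of your own. Each camera call takes 0.05 s, during which the arm holds its last target.

TASK

The cordless lamp hangs by the two keyholes of its back plate on one frame's studs. Slide it up the keyholes, take it off, and hang it the same way on both studs of the empty frame, the one facing the stand with the green specimen, sliding it down until it is fully home; then, with the lamp hung there, press the green button on its top all the way down to switch it on. Do not touch the specimen stand, and leave everything else on the bench where it is.

Things in the scene. Friction and masses are not known exactly. Their poses are not given: they have to be found in the camera images.
- lamp_grip (a point): centre of the lamp's dark flat-sided housing, the part to grip: 80 mm long (x, pointing from back plate to lens), 50 mm wide (y), 46 mm high (z up). Lamp: one rigid piece of 0.3 to 0.6 kg; a 44 mm diameter lens tube reaches 66 mm ahead of this point, the back plate's back face is 60 mm behind it, plate top 50 mm above, bottom 62 mm below. Hung home, this point is 155 mm above the bench
- lamp_slots (a point): point on the back face of the lamp's aluminium back plate (132 mm wide, 112 high, 5 thick), midway between the narrow upper ends of its two keyholes; axes as lamp_grip, which lies at x +60, y 0, z -30 mm from here. Hung home, it coincides with the frame's stud point within 2.5 mm; 26 mm higher, the stud heads are centred in the wide ends and the plate goes straight off or on along x
- lamp_wide_ends (a point): point on the plate's back face midway between the centres of the keyholes' wide ends, 26 mm below lamp_slots; same axes. Keyholes upright, 88 mm apart (y +44, -44 mm): wide end 28 mm across at the bottom, tapering up into an 11 mm wide slot whose upper end rests on the stud's shank when home. With this point at the frame's stud point the plate can pass over the heads (12.5 mm travel along x)
- start_frame_studs (a point): frame the lamp hangs on at the start: point on the panel's front face midway between its two side-by-side steel studs, 185 mm above the bench. Studs 88 mm apart: shank 7 mm diameter, 7.5 mm long, then a head 18 mm diameter, 5 mm thick. x: straight out of the panel, away from the robot (within 17 degrees of its forward direction); y along the stud row; z up. Fixed
- goal_frame_studs (a point): empty frame, facing the specimen stand: point on the panel's front face midway between its two side-by-side steel studs, 185 mm above the bench. Studs 88 mm apart: shank 7 mm diameter, 7.5 mm long, then a head 18 mm diameter, 5 mm thick. x: straight out of the panel, away from the robot (within 17 degrees of its forward direction); y along the stud row; z up. Fixed
- start_frame: frame the lamp hangs on at the start: black upright panel 156 mm wide, its top 205 mm above the bench, on two steel rods just behind it (tops at 207 mm) and a base plate 160 mm wide, 12 mm high, reaching 34 mm in front of the panel. Origin on the bench, 6 mm behind the panel's front face; axes as its studs point. Fixed
- goal_frame: empty frame, facing the specimen stand: black upright panel 156 mm wide, its top 205 mm above the bench, on two steel rods just behind it (tops at 207 mm) and a base plate 160 mm wide, 12 mm high, reaching 34 mm in front of the panel. Origin on the bench, 6 mm behind the panel's front face; axes as its studs point. Fixed
- lamp_button_top (a point): centre of the top face of the lamp's green push button, 20 mm diameter, standing 8 mm above the middle of the housing's top (31 mm above lamp_grip); pressed straight down
- lamp_button (a joint): travel of the lamp's push button: 0 out, 0.005 m fully pressed; springs back; needs about 4 N to go fully down
- specimen_stand: delicate stand with two rods, two cross bars and a green specimen, 110 mm wide, 70 mm deep, 220 mm high, 290 to 320 mm in front of the empty frame's panel; origin: centre of its underside. Fixed; must not be touched
- post_holder: black post holder standing on the bench, 32 mm diameter, 97 mm high; origin: centre of its underside. Bystander, leave it
- lens_tray: grey lens tray, 100 x 140 x 22 mm, in front of the frame the lamp starts on; origin: centre of its underside. Bystander
- hex_driver: red-handled driver lying on the bench, 190 mm long. Bystander
- clamp_fork: flat steel clamping fork lying on the bench, 100 x 35 x 9 mm. Bystander
- cleaner_bottle: white bottle with blue cap, 52 mm diameter, 130 mm high; origin: centre of its underside. Bystander
- lens_tube: black open tube standing on the bench, 48 mm diameter, 55 mm high; origin: centre of its underside. Bystander
- tissue_carton: cardboard carton, 75 x 110 x 50 mm; origin: centre of its underside. Bystander
Mind the look-alikes: they are no part of the job. What is shaped like the start_frame but brown or red is not meant.

How it is judged:
By the outcome, as a careful person would: the job done as asked, in the order asked, and still so for the second after the job is handed in, with the robot touching nothing.
It also fails if it takes over 51 s, if anything falls off the work surface, if the arm or the gripper's body presses on something with over 40 N, if the wrist force passes 120 N, or if a joint passes its speed limit or range.

## Working session

There is one attempt and no reset: what is moved stays moved. The work goes in short steps, Python scripts to look and compute and a tool call to move; the robot and the scene stay as the last step left them, time stands still between calls to the robot, and variables do not carry over. Pictures are saved under pics/ and viewed, and the job is handed in when it is done.

Besides the shell and the picture viewer there is one more tool, called after "Emit:" in YAML: its name, and indented under it one key for each argument. move_arm: Moves the arm, as the interface text tells. Its arguments: {"type":"object","properties":{"moves":{"type":"array","items":{"type":"array","items":{"type":"array","items":{"type":"number"}}}},"jaw":{"type":"number"}},"required":["moves"]}

```bash
mkdir -p pics; ls
python3 - <<'E'
from cell import ctrl,get_image,job,models
import cv2
print(ctrl.read_state())
for n in ["scene","top","wrist"]:
    im=get_image(n); cv2.imwrite(f"pics/{n}0.png",im["color"]); print(n,{k:v for k,v in im.items() if k!="color"})
    for t in ["lamp_grip","lamp_slots","lamp_button_top","start_frame_studs","goal_frame_studs","start_frame","goal_frame","specimen_stand","post_holder","lens_tray","cleaner_bottle","lens_tube","tissue_carton","hex_driver"]:
        print(t,[(round(d["score"],2),[round(float(x),1) for x in d["uv"]]) for d in models.place_of(n,t)][:4])
E
```

```text
pics
{'clock': 0.0, 'qpos': array([-1.28576518,  0.62937318,  0.03844467,  1.5183738 , -0.02701208,
        0.99628643, -0.01999755]), 'qd': array([ 1.81736278e-03,  3.97478011e-04, -1.80942398e-03,  1.31618384e-03,
        1.40744374e-03, -2.15728989e-04, -2.49255768e-05]), 'tau': array([ 6.77441294e-04, -5.63406551e+01,  1.22693505e+00, -1.93448710e+01,
        1.11808433e-02,  1.02063100e-02, -6.13121159e-06]), 'eef_pos': array([223.14664085, 609.82819299, 230.36974478]), 'tool_rot': array([3.14157429e+00, 1.92263036e-03, 1.21995871e+00]), 'force': array([-0.35076254,  1.21546418,  0.38246471]), 'torque': array([-0.01334413, -0.04243291, -0.01820082]), 'width': 85.25740034594338}
scene {'fov_y': 44.092936166812684, 'cx': 311.3957479544212, 'cy': 239.93366178392267, 'origin': array([1293.4173524 , -496.99729214, 1173.00697186]), 'orientation': array([0.6978376 , 0.0178766 , 0.95037392])}
lamp_grip [(0.9, [226.0, 258.5])]
lamp_slots [(0.56, [215.2, 230.9])]
lamp_button_top [(0.4, [223.4, 250.3])]
start_frame_studs [(0.92, [213.7, 227.8]), (0.85, [324.9, 118.5]), (0.64, [223.3, 249.0
[... 1552 characters left out ...]
982200166243, 'hand_eye': array([[ 9.99999255e-01,  6.68953775e-04, -1.02144624e-03,
         1.23441805e+00],
       [ 3.02548813e-04, -9.46229099e-01, -3.23497143e-01,
        -8.39064288e+01],
       [-1.18292679e-03,  3.23496593e-01, -9.46228596e-01,
        -1.43099015e+02],
       [ 0.00000000e+00,  0.00000000e+00,  0.00000000e+00,
         1.00000000e+00]])}
lamp_grip []
lamp_slots []
lamp_button_top []
start_frame_studs []
goal_frame_studs []
start_frame [(0.67, [53.9, 339.7])]
goal_frame [(0.68, [114.0, 455.4])]
specimen_stand []
post_holder []
lens_tray []
cleaner_bottle [(0.44, [116.5, 452.0])]
lens_tube [(0.64, [266.4, 369.8])]
tissue_carton []
hex_driver [(0.74, [269.1, 370.8])]
```

View pictures.

View pics/scene0.png

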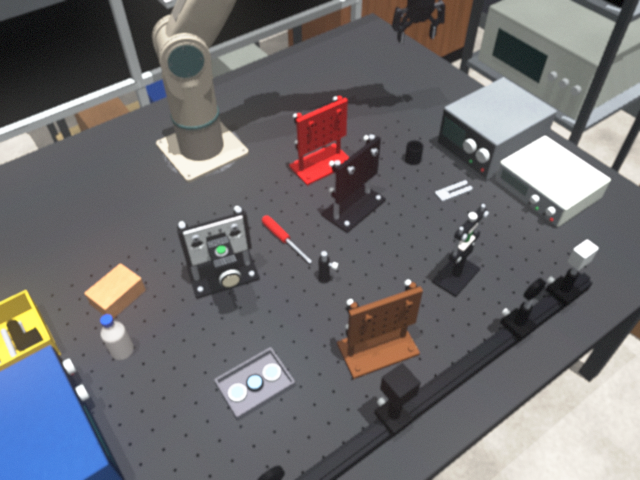

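View pics/top0.png

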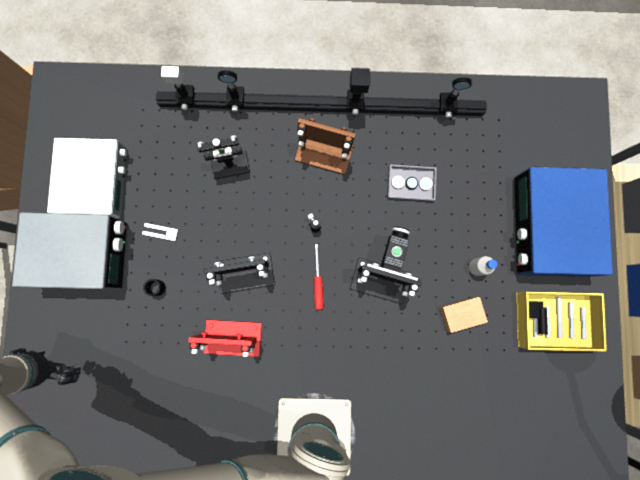

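View pics/wrist0.png

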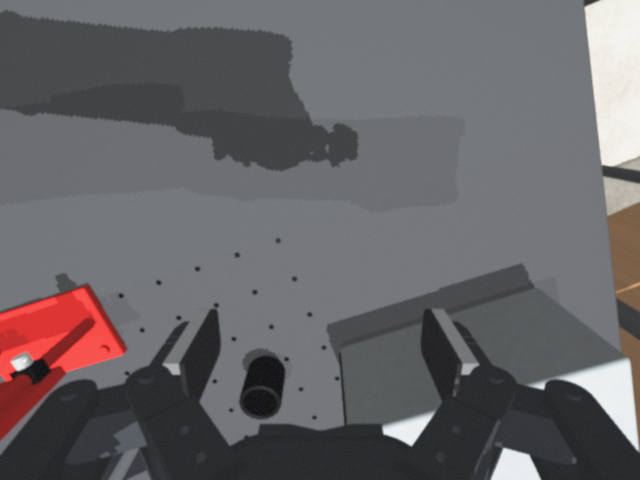

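```bash
cat > h.py <<'E'
import numpy as np, cv2
from scipy.spatial.transform import Rotation as R
from scipy.optimize import least_squares
def cam(im,st=None):
    f=240/np.tan(np.radians(im["fov_y"]/2))
    if "hand_eye" in im:
        H=np.array(im["hand_eye"]); Rt=R.from_euler('xyz',st["tool_rot"]).as_matrix()
        Rc=Rt@H[:3,:3]; o=Rt@H[:3,3]+st["eef_pos"]
    else: Rc=R.from_euler('xyz',im["orientation"]).as_matrix(); o=np.array(im["origin"])
    return dict(f=f,cx=im["cx"],cy=im["cy"],R=Rc,o=o)
def ray(c,uv):
    d=c["R"]@np.array([(uv[0]-c["cx"])/c["f"],-(uv[1]-c["cy"])/c["f"],-1]); return d/np.linalg.norm(d)
def atz(c,uv,z):
    d=ray(c,uv); return c["o"]+d*(z-c["o"][2])/d[2]
def tri(obs):
    A=0;b=0
    for c,uv in obs:
        d=ray(c,uv);P=np.eye(3)-np.outer(d,d);A=A+P;b=b+P@c["o"]
    x=np.linalg.solve(A,b); return x,[float(np.linalg.norm((np.eye(3)-np.outer(ray(c,u),ray(c,u)))@(x-c["o"]))) for c,u in obs]
def proj(c,X):
    p=c["R"].T@(np.asarray(X)-c["o"]); return np.array([c["cx"]+c["f"]*p[0]/-p[2],c["cy"]-c["f"]*p[1]/-p[2]])
E
python3 - <<'E'
from h import *
from cell import *
S=get_image("scene");T=get_image("top");cs,ct=cam(S),cam(T)
np.set_printoptions(precision=1,suppress=True)
for n,a,b,z in [("grip",[226,258.5],[394.5,249.8],155),("slots",[215.2,230.9],[390,273],185),("goalstuds",[360.6,159.5],[234.7,266.6],185),("btn",[223.4,250.3],None,186),("goal",[355.8,210.5],[249.4,270.3],0),("start",[224.4,278.5],[379.3,279.3],0),("stand",[454,278.9],[230.8,165.7],0),("post",[323.4,277.6],[316.3,225.4],0)]:
    print(n,atz(cs,a,z),b and atz(ct,b,z),b and tri([(cs,a),(ct,b)]))
def crop(im,x0,y0,w,h,s,n):
    cv2.imwrite(n,cv2.resize(im["color"][y0:y0+h,x0:x0+w],None,fx=s,fy=s,interpolation=cv2.INTER_CUBIC))
crop(T,190,220,250,90,3.2,"pics/tc.png"); crop(S,165,195,110,110,5,"pics/sl.png"); crop(S,300,125,110,110,5,"pics/sg.png")
E
```

```text
grip [ 520.2 -197.   155. ] [ 518.7 -201.9  155. ] (array([ 519.7, -199.4,  156.2]), [2.5072747765617973, 2.507274776561945])
slots [ 461.3 -185.8  185. ] [ 455.  -185.4  185. ] (array([ 455.9, -185.1,  179.5]), [1.2941745665722553, 1.2941745665722908])
goalstuds [471.2 217.  185. ] [461.9 215.5 185. ] (array([464. , 219.4, 177.7]), [3.040995960339341, 3.040995960339456])
btn [ 521.  -199.3  186. ] None None
goal [467.6 214.2   0. ] [463.2 202.    0. ] (array([466.4, 207.1,   2.1]), [6.261996485638664, 6.261996485638741])
start [ 454.5 -186.1    0. ] [ 445.8 -183.1    0. ] (array([ 446.5, -183.9,  -10.5]), [0.7069047517571765, 0.7069047517570494])
stand [787.7 265.5   0. ] [779.1 271.5  -0. ] (array([782.5, 273.7, -12.3]), [0.1272441363876874, 0.12724413638784743])
post [596.3  11.5   0. ] [602.5   7.5   0. ] (array([601.3,   7.7,   8.6]), [0.1919688249131099, 0.19196882491299805])
```

View pics/tc.png

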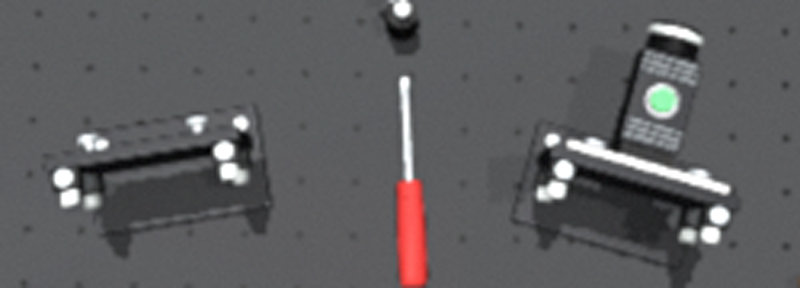

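View pics/sl.png

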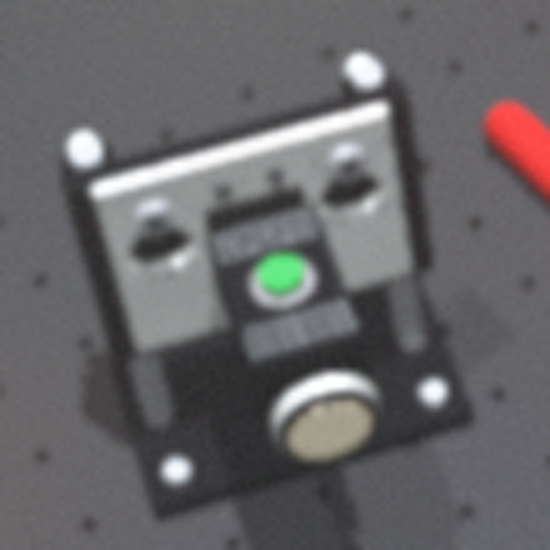

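View pics/sg.png

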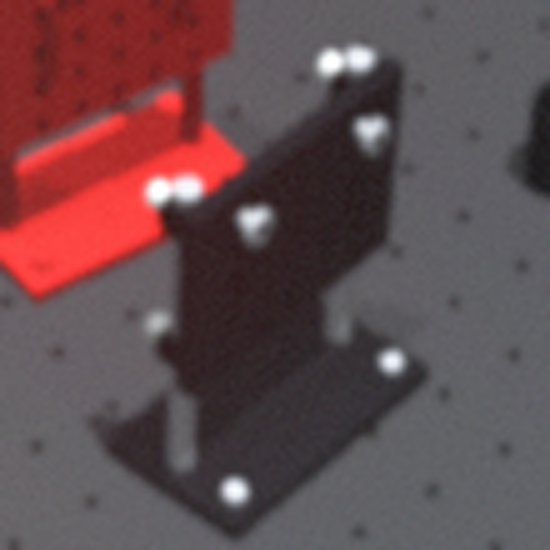

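Run:
```python
from h import *
from cell import *
S=get_image("scene");T=get_image("top");cs,ct=cam(S),cam(T)
np.set_printoptions(precision=1,suppress=True)
t=lambda x,y:((x+.5)/3.2-.5+190,(y+.5)/3.2-.5+220)
g=lambda x,y:((x+.5)/5-.5+300,(y+.5)/5-.5+125)
l=lambda x,y:((x+.5)/5-.5+165,(y+.5)/5-.5+195)
def rep(n,a,b):
    a=np.array(a);b=np.array(b);d=b-a
    print(n,a,b,"len",np.linalg.norm(d),"mid",(a+b)/2,"yaw of normal",np.degrees(np.arctan2(d[1],d[0]))+90)
rep("plate top top",atz(ct,t(567,145),205),atz(ct,t(730,190),205))
rep("plate top scene",atz(cs,l(388,107),205),atz(cs,l(92,188),205))
rep("goal heads top",atz(ct,t(90,142),188),atz(ct,t(197,124),188))
rep("goal heads scene",atz(cs,g(254,224),185),atz(cs,g(371,134),185))
rep("goal rods front? top",atz(ct,t(62,178),207),atz(ct,t(224,150),207))
rep("start rods top",atz(ct,t(564,170),207),atz(ct,t(720,215),207))
print("btn",atz(ct,t(661,99),186),atz(cs,l(281,273),186),tri([(ct,t(661,99)),(cs,l(281,273))]))
```

```text
plate top top [ 473. -123.  205.] [ 440.3 -253.1  205. ] len 134.08358180386278 mid [ 456.6 -188.1  205. ] yaw of normal -14.087086087261369
plate top scene [ 475.6 -122.1  205. ] [ 439.8 -250.3  205. ] len 133.06284064889277 mid [ 457.7 -186.2  205. ] yaw of normal -15.606706281584167
goal heads top [467.3 258.7 188. ] [483.9 173.6 188. ] len 86.70902529038739 mid [475.6 216.1 188. ] yaw of normal 11.01609246970213
goal heads scene [484.  175.3 185. ] [467.6 261.7 185. ] len 87.9028138892511 mid [475.8 218.5 185. ] yaw of normal 190.78469407510815
goal rods front? top [437.2 275.5 207. ] [462.3 148.9 207. ] len 129.01588726719282 mid [449.7 212.2 207. ] yaw of normal 11.23355082120122
start rods top [ 452.9 -120.7  207. ] [ 420.3 -244.7  207. ] len 128.2367734405877 mid [ 436.6 -182.7  207. ] yaw of normal -14.731042356372427
btn [ 513.5 -201.1  186. ] [ 515.  -202.3  186. ] (array([ 513.6, -201.6,  184.2]), [0.15054305317626185, 0.1505430531762658])
```

```bash
cat >> h.py <<'E'
def rel(st,pos,yaw_deg,tilt=None):
    """shift (m) & rotvec in tool axes to reach tool-down pose with tool yaw"""
    Rt=R.from_euler('xyz',st["tool_rot"]); Rg=R.from_euler('xyz',[np.pi,0,np.radians(yaw_deg)])
    sh=Rt.inv().apply(np.asarray(pos,float)-st["eef_pos"])/1000
    rv=(Rt.inv()*Rg).as_rotvec()
    return np.round(sh,4).tolist(),np.round(rv,4).tolist()
E
python3 - <<'E'
from h import *
from cell import *
print(rel(ctrl.read_state(),[590,235,310],101))
E
```

```text
([-0.2266, 0.4734, -0.0787], [-0.0001, 0.0, -0.5428])
```

Emit:
move_arm:
  moves:
    - [[-0.02, 0.04, -0.06, 0, 0, -0.05], [-0.2266, 0.4734, -0.0787, 0, 0, -0.5428], [-0.2266, 0.4734, -0.0787, 0, 0, -0.5428], [-0.2266, 0.4734, -0.0787, 0, 0, -0.5428], [-0.2266, 0.4734, -0.0787, 0, 0, -0.5428], [-0.2266, 0.4734, -0.0787, 0, 0, -0.5428], [-0.2266, 0.4734, -0.0787, 0, 0, -0.5428], [-0.2266, 0.4734, -0.0787, 0, 0, -0.5428], [-0.2266, 0.4734, -0.0787, 0, 0, -0.5428], [-0.2266, 0.4734, -0.0787, 0, 0, -0.5428], [-0.2266, 0.4734, -0.0787, 0, 0, -0.5428], [-0.2266, 0.4734, -0.0787, 0, 0, -0.5428], [-0.2266, 0.4734, -0.0787, 0, 0, -0.5428]]

```text
clock: 4.08
eef_pos: [589.2, 236.3, 310.1]
tool_rot: [-3.141, -0.0, 1.765]
force: [0.7, -0.1, -0.7]
width: 85.2
```

```bash
cat > snap.py <<'E'
from h import *
from cell import *
import sys,pickle
st=ctrl.read_state(); im=get_image("wrist"); n=sys.argv[1]
cv2.imwrite(f"pics/{n}.png",im["color"]); pickle.dump((st,im),open(f"{n}.pkl","wb")); print(st["clock"],st["eef_pos"],st["tool_rot"])
E
python3 snap.py w1
```

```text
4.075 [589.21507384 236.31194825 310.12427604] [-3.14146789e+00 -4.60157924e-04  1.76515554e+00]
```

View pics/w1.png

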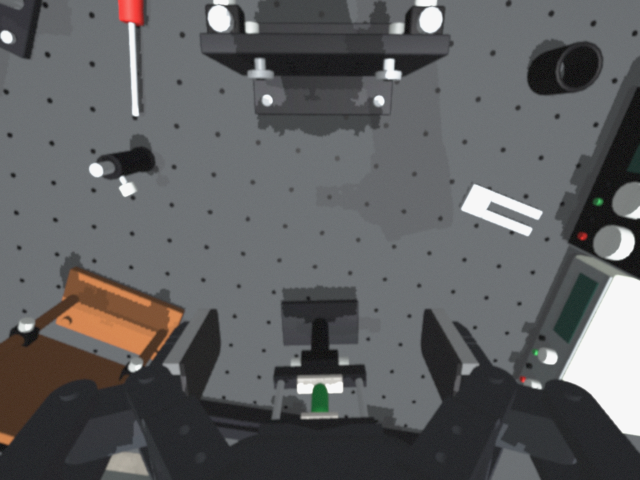

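Run:
```python
import cv2
im=cv2.imread("pics/w1.png"); cv2.imwrite("pics/w1c.png",cv2.resize(im[0:125,190:460],None,fx=2.96,fy=2.96,interpolation=cv2.INTER_CUBIC))
cv2.imwrite("pics/w1d.png",cv2.resize(im[50:90,240:410],None,fx=4.7,fy=4.7,interpolation=cv2.INTER_CUBIC))
```

```text
(no output)
```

View pics/w1c.png

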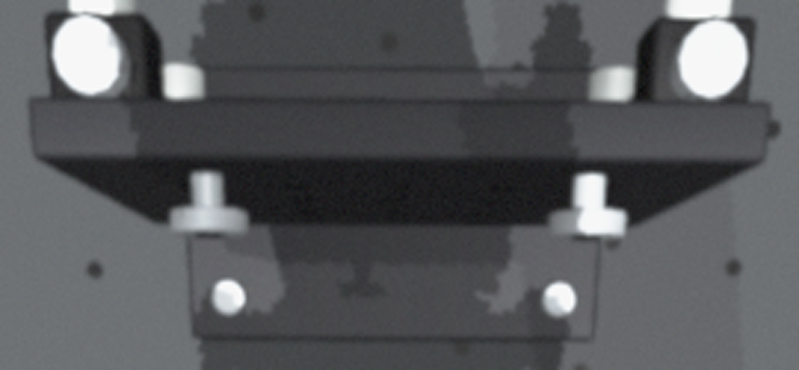

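View pics/w1d.png

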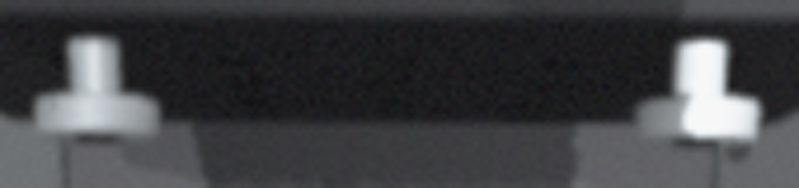

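Run:
```python
from h import *
import pickle
np.set_printoptions(precision=1,suppress=True)
st,im=pickle.load(open("w1.pkl","rb"));c=cam(im,st)
p=lambda x,y:((x+.5)/2.96-.5+190,(y+.5)/2.96-.5)
q=lambda x,y:((x+.5)/4.7-.5+240,(y+.5)/4.7-.5+50)
def rep(n,a,b):
    d=b-a
    print(n,a,b,"len",np.linalg.norm(d),"mid",(a+b)/2,"yaw",np.degrees(np.arctan2(d[1],d[0]))-90)
rep("edge",atz(c,p(37,158),205),atz(c,p(767,158),205))
rep("back edge",atz(c,p(30,99),205),atz(c,p(771,102),205))
rep("headtopback",atz(c,q(97.5,95),194),atz(c,q(699,98),194))
rep("headcent",atz(c,q(97.5,114),190),atz(c,q(699,117),190))
rep("shank at panel top",atz(c,q(93,37),188.5),atz(c,q(703,40),188.5))
```

```text
edge [483.9 141.7 205. ] [454.  293.6 205. ] len 154.87072407969157 mid [468.9 217.7 205. ] yaw 11.131856861599587
back edge [473.1 139.3 205. ] [443.8 291.2 205. ] len 154.7435886605231 mid [458.4 215.3 205. ] yaw 10.930995655703995
headtopback [485.4 176.9 194. ] [469.3 260.5 194. ] len 85.12172336556887 mid [477.4 218.7 194. ] yaw 10.868869129427594
headcent [487.5 176.6 190. ] [471.2 261.8 190. ] len 86.72658333945769 mid [479.3 219.2 190. ] yaw 10.867188261726056
shank at panel top [477.6 174.3 188.5] [461.1 260.  188.5] len 87.26091154110742 mid [469.3 217.2 188.5] yaw 10.877512052786585
```

Run:
```python
from h import *
from cell import *
print(rel(ctrl.read_state(),[573,-218,310],75.2))
```

```text
([-0.4424, -0.1036, -0.0], [-0.0001, -0.0003, 0.4522])
```

Emit:
move_arm:
  moves:
    - [[-0.4424, -0.1036, 0, 0, 0, 0.4522], [-0.4424, -0.1036, 0, 0, 0, 0.4522], [-0.4424, -0.1036, 0, 0, 0, 0.4522], [-0.4424, -0.1036, 0, 0, 0, 0.4522], [-0.4424, -0.1036, 0, 0, 0, 0.4522], [-0.4424, -0.1036, 0, 0, 0, 0.4522], [-0.4424, -0.1036, 0, 0, 0, 0.4522], [-0.4424, -0.1036, 0, 0, 0, 0.4522], [-0.4424, -0.1036, 0, 0, 0, 0.4522], [-0.4424, -0.1036, 0, 0, 0, 0.4522], [-0.4424, -0.1036, 0, 0, 0, 0.4522]]

```text
clock: 5.5
eef_pos: [573.4, -216.5, 310.0]
tool_rot: [-3.141, -0.001, 1.314]
force: [0.9, -0.5, 0.4]
width: 85.3
```

```bash
python3 snap.py w2
python3 - <<'E'
import cv2
im=cv2.imread("pics/w2.png"); cv2.imwrite("pics/w2c.png",cv2.resize(im[0:200,190:460],None,fx=2.96,fy=2.96,interpolation=cv2.INTER_CUBIC))
E
```

```text
5.5 [ 573.42035668 -216.48905375  310.0408259 ] [-3.14149910e+00 -1.18652688e-03  1.31423084e+00]
```

View pics/w2c.png

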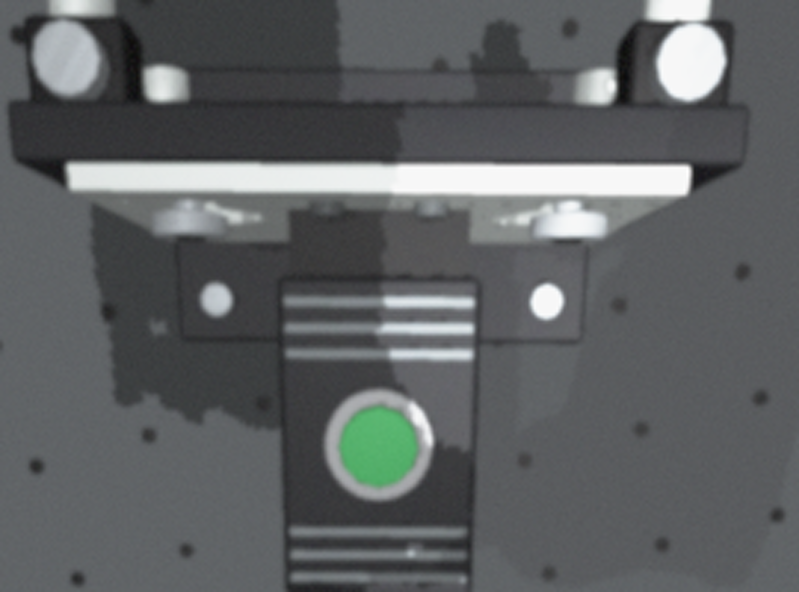

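Run:
```python
from h import *
import pickle
np.set_printoptions(precision=1,suppress=True)
st,im=pickle.load(open("w2.pkl","rb"));c=cam(im,st)
p=lambda x,y:((x+.5)/2.96-.5+190,(y+.5)/2.96-.5)
def rep(n,a,b):
    d=b-a
    print(n,a,b,"len",np.linalg.norm(d),"mid",(a+b)/2,"yaw",np.degrees(np.arctan2(d[1],d[0]))-90)
rep("panel back edge",atz(c,p(10,103),205),atz(c,p(747,106),205))
rep("panel front edge",atz(c,p(14,162),205),atz(c,p(744,163),205))
rep("plateback",atz(c,p(67,165),205),atz(c,p(690,166),205))
rep("platefront",atz(c,p(69,190),205),atz(c,p(688,194),205))
rep("headc",atz(c,p(189,220),190),atz(c,p(570,222),190))
b=atz(c,p(379,446),186)
print("btn",b)
rep("hous",atz(c,p(282,280),178),atz(c,p(478,280),178))
```

```text
panel back edge [ 425.6 -257.2  205. ] [ 465.2 -108.4  205. ] len 154.02352786929046 mid [ 445.4 -182.8  205. ] yaw -14.896820235215216
panel front edge [ 436.2 -260.5  205. ] [ 475.7 -110.6  205. ] len 155.01066191795044 mid [ 456.  -185.5  205. ] yaw -14.767254599240317
plateback [ 439.6 -249.8  205. ] [ 473.4 -121.8  205. ] len 132.39952020139148 mid [ 456.5 -185.8  205. ] yaw -14.779728809604691
platefront [ 444.2 -251.1  205. ] [ 478.6 -123.1  205. ] len 132.5230484649382 mid [ 461.4 -187.1  205. ] yaw -15.034821758887148
headc [ 454.1 -230.1  190. ] [ 476.6 -145.9  190. ] len 87.20585347107173 mid [ 465.4 -188.   190. ] yaw -14.977289972399532
btn [ 514.1 -201.1  186. ]
hous [ 470.8 -214.1  178. ] [ 482.9 -167.9  178. ] len 47.69958574560667 mid [ 476.8 -191.   178. ] yaw -14.70948847807253
```

Run:
```python
from h import *
from cell import *
s=ctrl.read_state()
print(rel(s,[514.2,-201.2,240],75.1),rel(s,[514.2,-201.2,134],75.1))
```

```text
([0.0001, -0.0612, 0.0701], [-0.0, -0.0008, 0.003]) ([0.0001, -0.0612, 0.1761], [-0.0, -0.0008, 0.003])
```

Emit:
move_arm:
  moves:
    - [[0.0001, -0.0612, 0.03, 0, 0, 0.003], [0.0001, -0.0612, 0.07, 0, 0, 0.003], [0.0001, -0.0612, 0.1, 0, 0, 0.003], [0.0001, -0.0612, 0.13, 0, 0, 0.003], [0.0001, -0.0612, 0.16, 0, 0, 0.003], [0.0001, -0.0612, 0.176, 0, 0, 0.003], [0.0001, -0.0612, 0.176, 0, 0, 0.003], [0.0001, -0.0612, 0.176, 0, 0, 0.003]]
  jaw: 1

```text
clock: 6.55
eef_pos: [514.5, -203.4, 135.0]
tool_rot: [3.14, 0.0, 1.308]
force: [-0.3, 0.2, 0.3]
width: 85.1
```

```bash
python3 snap.py w3
```

```text
6.55 [ 514.48617158 -203.38564146  134.9655042 ] [3.13976330e+00 1.31049082e-04 1.30787412e+00]
```

View pics/w3.png

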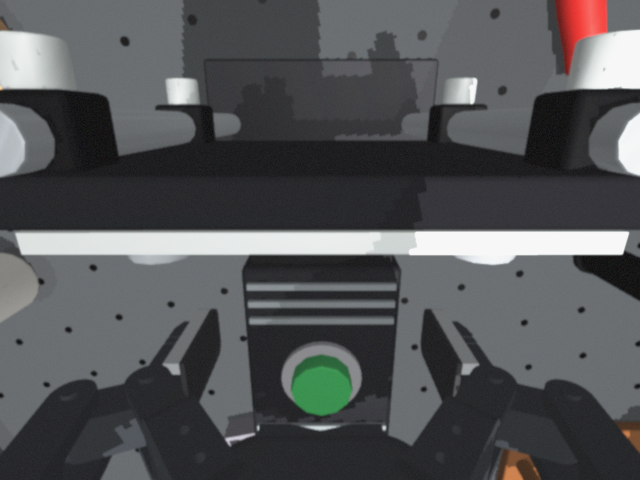

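Emit:
move_arm:
  moves:
    - [[0, 0, 0, 0, 0, 0], [0, 0, 0, 0, 0, 0], [0, 0, 0, 0, 0, 0], [0, 0, 0, 0, 0, 0], [0, 0, 0, 0, 0, 0], [0, 0, 0, 0, 0, 0]]
  jaw: 0

```text
clock: 7.35
eef_pos: [514.3, -203.2, 134.5]
tool_rot: [3.14, -0.0, 1.308]
force: [1.4, 1.3, 5.4]
width: 49.3
```

Emit:
move_arm:
  moves:
    - [[0, 0, -0.004, 0, 0, 0], [0, 0, -0.009, 0, 0, 0], [0, 0, -0.014, 0, 0, 0], [0, 0, -0.019, 0, 0, 0], [0, 0, -0.024, 0, 0, 0], [0, 0, -0.0265, 0, 0, 0], [0, 0, -0.0265, 0, 0, 0], [0, 0, -0.0265, 0, 0, 0]]

```text
clock: 8.35
eef_pos: [513.9, -203.3, 160.8]
tool_rot: [3.141, 0.0, 1.308]
force: [3.3, -0.1, -1.7]
width: 49.2
```

```bash
python3 snap.py w4
python3 - <<'E'
from cell import *
import cv2
im=get_image("scene")["color"]; cv2.imwrite("pics/s4.png",cv2.resize(im[180:320,150:290],None,fx=4,fy=4,interpolation=cv2.INTER_CUBIC))
E
```

```text
8.35 [ 513.90009726 -203.29420308  160.75474458] [3.14096262e+00 2.76072184e-05 1.30770201e+00]
```

View pics/w4.png

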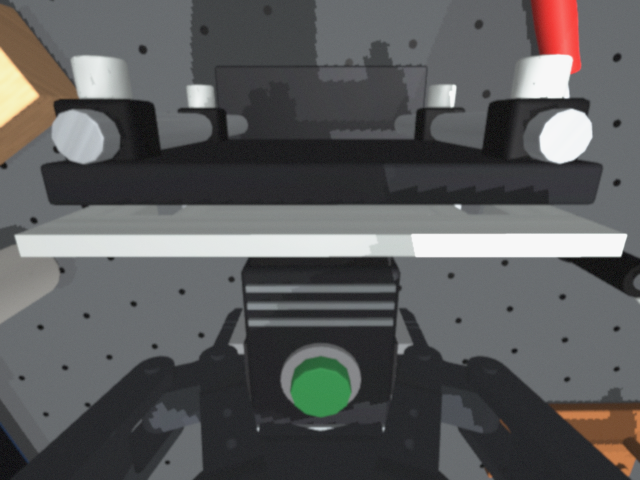

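View pics/s4.png

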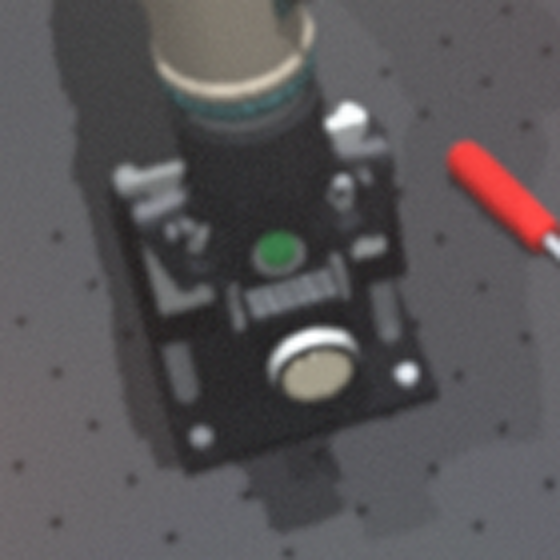

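Emit:
move_arm:
  moves:
    - [[0, 0.003, -0.0003, 0, 0, 0], [0, 0.006, -0.0003, 0, 0, 0], [0, 0.009, -0.0003, 0, 0, 0], [0, 0.012, -0.0003, 0, 0, 0], [0, 0.012, -0.0003, 0, 0, 0]]

```text
clock: 9.07
eef_pos: [525.4, -206.4, 160.7]
tool_rot: [-3.141, 0.0, 1.308]
force: [-0.1, -0.3, -3.7]
width: 49.3
```

Emit:
move_arm:
  moves:
    - [[0, 0.012, 0, 0, 0, 0], [0, 0.03, 0, 0, 0, 0], [0, 0.035, -0.03, 0, 0, 0], [0, 0.035, -0.07, 0, 0, 0], [0, 0.035, -0.11, 0, 0, 0], [0, 0.035, -0.11, 0, 0, 0]]

```text
clock: 9.82
eef_pos: [561.7, -216.5, 274.1]
tool_rot: [3.134, 0.001, 1.308]
force: [0.3, -0.2, -3.4]
width: 49.4
```

Run:
```python
from h import *
from cell import *
s=ctrl.read_state()
print(s["eef_pos"],s["force"],rel(s,[568.2,234.6,270],100.8))
```

```text
[ 561.73939092 -216.53129358  274.12868303] [ 0.28920356 -0.18909348 -3.41499481] ([0.4373, -0.1112, 0.003], [0.0076, 0.0024, -0.4517])
```

Emit:
move_arm:
  moves:
    - [[0.05, -0.012, 0, 0, 0, -0.05], [0.1, -0.025, 0, 0, 0, -0.1], [0.15, -0.038, 0, 0, 0, -0.15], [0.2, -0.05, 0, 0, 0, -0.2], [0.25, -0.064, 0, 0, 0, -0.25], [0.3, -0.076, 0, 0, 0, -0.3], [0.35, -0.089, 0, 0, 0, -0.35], [0.4, -0.102, 0, 0, 0, -0.4], [0.425, -0.108, 0, 0, 0, -0.44], [0.4373, -0.1112, 0.003, 0, 0, -0.4517], [0.4373, -0.1112, 0.003, 0, 0, -0.4517], [0.4373, -0.1112, 0.003, 0, 0, -0.4517]]

```text
clock: 11.32
eef_pos: [565.9, 233.1, 267.5]
tool_rot: [-3.141, 0.002, 1.756]
force: [-0.1, -0.9, -3.0]
width: 49.7
```

```bash
python3 snap.py w5
python3 - <<'E'
from h import *
from cell import *
s=ctrl.read_state()
print(s["eef_pos"],s["force"],s["tool_rot"],rel(s,[568.2,234.6,161],100.8))
E
```

```text
11.325 [565.88682891 233.05935356 267.51879856] [-3.14093363e+00  1.85800810e-03  1.75598896e+00]
[565.94243114 233.24711143 267.73067062] [ 0.75578879  0.15508673 -3.9130572 ] [-3.14130658e+00  1.44617443e-03  1.75599543e+00] ([0.0011, 0.0025, 0.1067], [-0.0003, 0.0014, -0.0033])
```

View pics/w5.png

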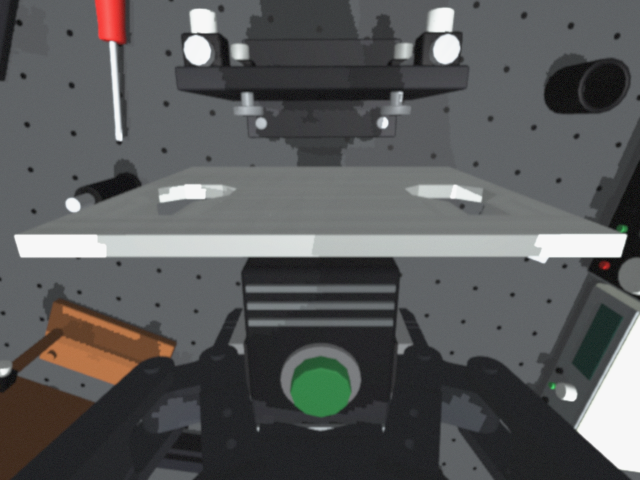

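Emit:
move_arm:
  moves:
    - [[0.001, 0.0025, 0.04, 0, 0, -0.003], [0.001, 0.0025, 0.08, 0, 0, -0.003], [0.001, 0.0025, 0.1, 0, 0, -0.003], [0.001, 0.0025, 0.1067, 0, 0, -0.003], [0.001, 0.0025, 0.1067, 0, 0, -0.003], [0.001, 0.0025, 0.1067, 0, 0, -0.003], [0.001, 0.0025, 0.1067, 0, 0, -0.003]]

```text
clock: 12.25
eef_pos: [568.3, 237.3, 162.2]
tool_rot: [3.14, -0.0, 1.762]
force: [-0.1, 0.4, -3.5]
width: 49.3
```

```bash
python3 snap.py w6
python3 - <<'E'
from h import *
from cell import *
s=ctrl.read_state()
import cv2
T=get_image("scene")["color"]; cv2.imwrite("pics/s6.png",cv2.resize(T[110:250,290:430],None,fx=4,fy=4,interpolation=cv2.INTER_CUBIC))
u=np.array([.9818,.19,0])
print(s["eef_pos"],s["force"],s["tool_rot"],rel(s,np.array([528.9,227,160.7])+14*u,100.8),rel(s,np.array([528.9,227,160.7]),100.8))
E
```

```text
12.25 [568.29747344 237.34530738 162.17393911] [ 3.13976472e+00 -4.43237470e-04  1.76214677e+00]
[568.16599064 237.3206739  161.98581274] [-0.64192023  0.23087868 -3.53494003] [ 3.14009354e+00 -3.48587196e-04  1.76224841e+00] ([-0.0027, -0.0265, 0.0012], [0.0015, -0.0004, 0.003]) ([-0.0027, -0.0405, 0.0012], [0.0015, -0.0004, 0.003])
```

View pics/w6.png

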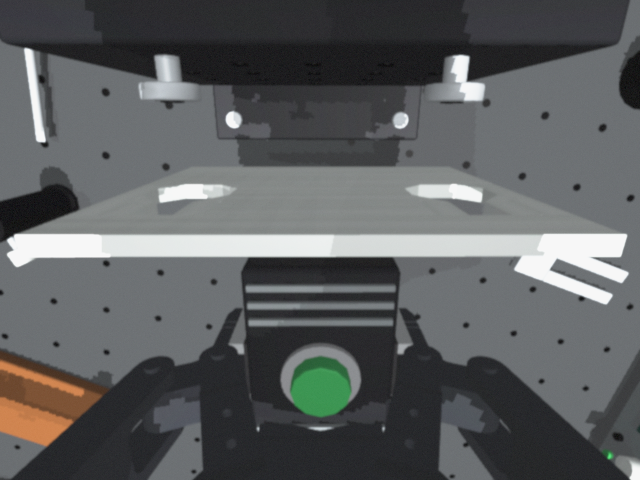

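View pics/s6.png

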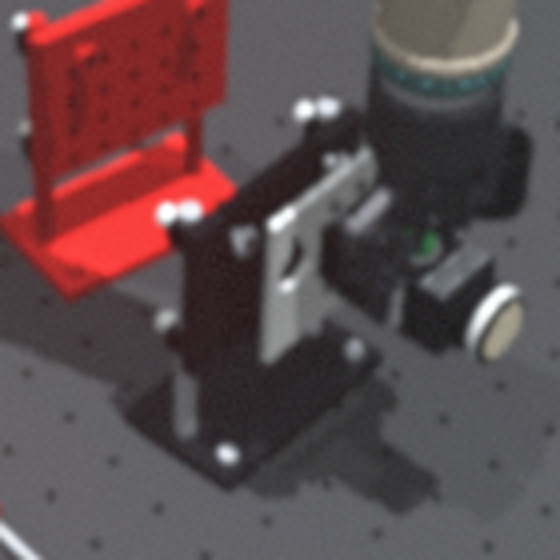

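Emit:
move_arm:
  moves:
    - [[-0.0027, 0, 0.001, 0.0015, 0, 0.003], [-0.0027, -0.01, 0.001, 0.0015, 0, 0.003], [-0.0027, -0.02, 0.001, 0.0015, 0, 0.003], [-0.0027, -0.024, 0.001, 0.0015, 0, 0.003], [-0.0027, -0.024, 0.001, 0.0015, 0, 0.003], [-0.0027, -0.024, 0.001, 0.0015, 0, 0.003]]

```text
clock: 13.1
eef_pos: [545.0, 230.0, 160.2]
tool_rot: [-3.141, -0.0, 1.759]
force: [-0.4, -0.1, -2.1]
width: 49.4
```

```bash
python3 snap.py w7
python3 - <<'E'
from h import *
from cell import *
s=ctrl.read_state()
u=np.array([.9818,.19,0])
print(s["eef_pos"],s["force"],s["tool_rot"],rel(s,np.array([528.9,227,160.7]),100.8))
E
```

```text
13.1 [545.03360591 230.03981871 160.23528685] [-3.14077856e+00 -1.11732342e-04  1.75928017e+00]
[545.01822424 230.05317006 160.20103099] [ 0.83739886  0.08686343 -2.70830966] [-3.14066784e+00 -1.28478220e-04  1.75924217e+00] ([0.0, -0.0164, -0.0005], [-0.0009, -0.0001, -0.0])
```

View pics/w7.png

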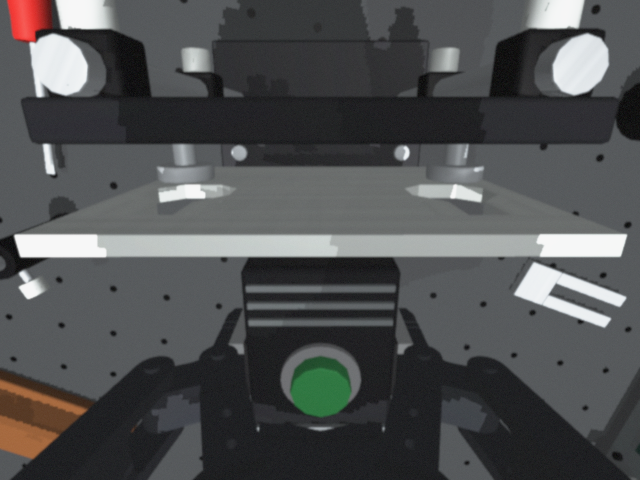

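Emit:
move_arm:
  moves:
    - [[0, -0.004, -0.0005, 0, 0, 0], [0, -0.008, -0.0005, 0, 0, 0], [0, -0.012, -0.0005, 0, 0, 0], [0, -0.0145, -0.0005, 0, 0, 0], [0, -0.0145, -0.0005, 0, 0, 0], [0, -0.0145, -0.0005, 0, 0, 0]]

```text
clock: 13.9
eef_pos: [530.6, 227.3, 160.7]
tool_rot: [-3.14, -0.0, 1.759]
force: [-0.5, 0.2, -3.2]
width: 49.6
```

```bash
python3 snap.py w8
python3 - <<'E'
from h import *
from cell import *
s=ctrl.read_state()
print(s["eef_pos"],s["force"],s["torque"],s["tool_rot"],rel(s,np.array([528.9,227,160.7]),100.8))
E
```

```text
13.9 [530.58514779 227.27599994 160.67707353] [-3.14039971e+00 -6.69008254e-05  1.75930131e+00]
[530.59833148 227.23292221 160.64878922] [ 0.28657825 -0.11149546 -2.798405  ] [ 0.02869606 -0.03431009 -0.02362657] [-3.14033142e+00 -6.09632665e-05  1.75921438e+00] ([0.0001, -0.0017, -0.0], [-0.0013, -0.0001, -0.0001])
```

View pics/w8.png

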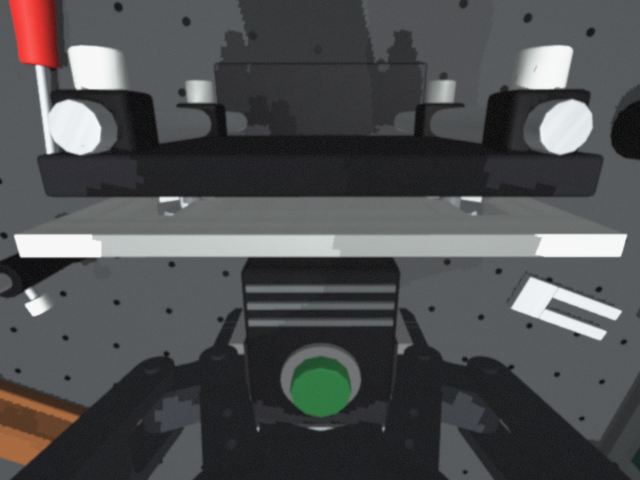

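Emit:
move_arm:
  moves:
    - [[0, -0.0008, 0, 0, 0, 0], [0, -0.0015, 0, 0, 0, 0], [0, -0.0015, 0, 0, 0, 0], [0, -0.0015, 0, 0, 0, 0]]

```text
clock: 14.45
eef_pos: [529.0, 227.0, 160.6]
tool_rot: [-3.14, -0.0, 1.759]
force: [0.1, 0.5, -3.5]
width: 49.5
```

Emit:
move_arm:
  moves:
    - [[0, 0, 0.003, 0, 0, 0], [0, 0, 0.006, 0, 0, 0], [0, 0, 0.009, 0, 0, 0], [0, 0, 0.012, 0, 0, 0], [0, 0, 0.012, 0, 0, 0]]

```text
clock: 15.08
eef_pos: [528.7, 226.8, 148.3]
tool_rot: [-3.139, 0.0, 1.759]
force: [-0.3, 0.1, -3.1]
width: 50.0
```

Emit:
move_arm:
  moves:
    - [[0, 0, 0.003, 0, 0, 0], [0, 0, 0.006, 0, 0, 0], [0, 0, 0.009, 0, 0, 0], [0, 0, 0.012, 0, 0, 0], [0, 0, 0.0135, 0, 0, 0], [0, 0, 0.0135, 0, 0, 0]]

```text
clock: 15.82
eef_pos: [528.9, 226.9, 135.0]
tool_rot: [-3.14, 0.0, 1.759]
force: [0.1, -0.2, -3.4]
width: 49.2
```

Emit:
move_arm:
  moves:
    - [[0, 0, 0.001, 0, 0, 0], [0, 0, 0.0015, 0, 0, 0], [0, 0, 0.0015, 0, 0, 0]]

```text
clock: 16.2
eef_pos: [528.9, 227.0, 134.4]
tool_rot: [-3.14, -0.0, 1.759]
force: [-0.9, -0.4, 5.8]
width: 49.6
```

```bash
python3 snap.py w9
python3 - <<'E'
from cell import *
import cv2
im=get_image("scene")["color"]; cv2.imwrite("pics/s9.png",cv2.resize(im[110:250,290:430],None,fx=4,fy=4,interpolation=cv2.INTER_CUBIC))
E
```

```text
16.2 [528.93289725 226.9820231  134.35655148] [-3.14039826e+00 -1.84675584e-04  1.75923391e+00]
```

View pics/w9.png

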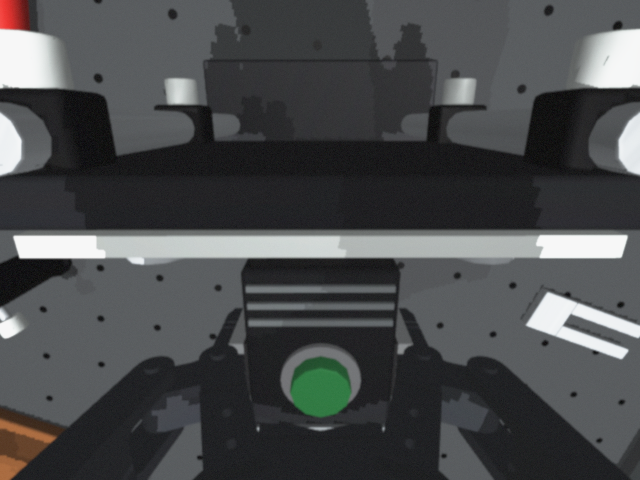

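View pics/s9.png

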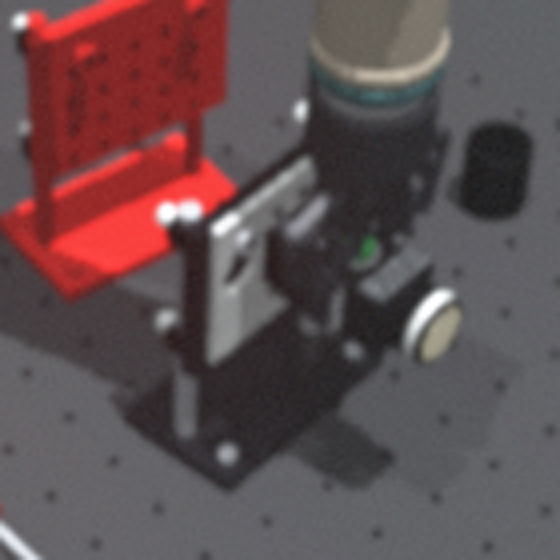

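Emit:
move_arm:
  moves:
    - [[0, 0, 0, 0, 0, 0], [0, 0, 0, 0, 0, 0], [0, 0, 0, 0, 0, 0], [0, 0, 0, 0, 0, 0], [0, 0, 0, 0, 0, 0]]
  jaw: 1

```text
clock: 16.92
eef_pos: [528.9, 226.9, 133.5]
tool_rot: [-3.14, -0.0, 1.759]
force: [-0.3, 0.1, -0.3]
width: 85.2
```

Emit:
move_arm:
  moves:
    - [[0, 0, -0.03, 0, 0, 0], [0, 0, -0.08, 0, 0, 0], [0, 0.02, -0.13, 0, 0, 0], [0, 0.04, -0.155, 0, 0, 0], [0, 0.05, -0.155, 0, 0, 0], [0, 0.05, -0.155, 0, 0, 0], [0, 0.05, -0.155, 0, 0, 0]]

```text
clock: 17.8
eef_pos: [576.7, 236.0, 286.7]
tool_rot: [-3.136, 0.001, 1.76]
force: [0.7, 0.3, -1.1]
width: 85.4
```

```bash
python3 snap.py w10
python3 - <<'E'
from cell import *
import cv2
im=get_image("scene")["color"]; cv2.imwrite("pics/s10.png",cv2.resize(im[110:250,290:430],None,fx=4,fy=4,interpolation=cv2.INTER_CUBIC))
E
```

```text
17.8 [576.71769758 235.95243334 286.74230282] [-3.13618338e+00  7.07425498e-04  1.75957628e+00]
```

View pics/w10.png

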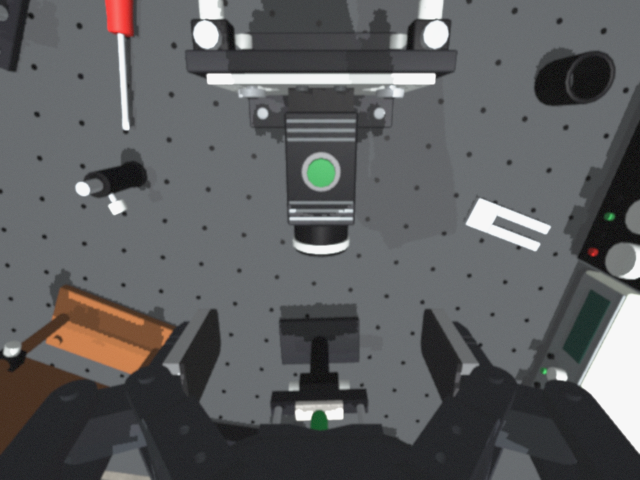

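View pics/s10.png

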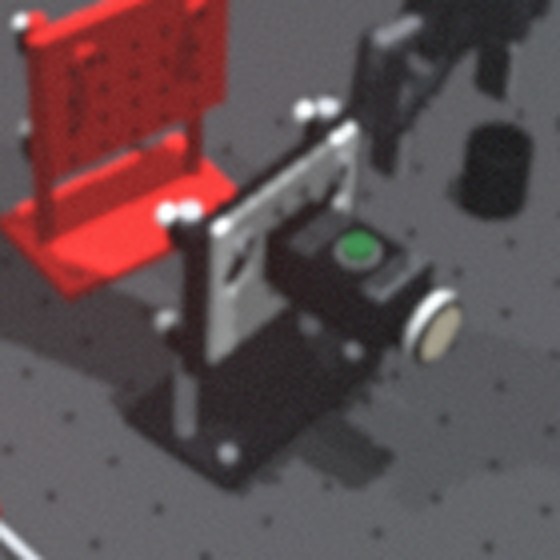

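Run:
```python
from h import *
from cell import *
import pickle
st,im=pickle.load(open("w10.pkl","rb"));print(atz(cam(im,st),(320.5,172),186))
s=ctrl.read_state()
print(s["eef_pos"],rel(s,[528.6,226.9,200],100.8))
```

```text
[528.66217647 228.44010179 186.        ]
[577.12801936 236.09438979 287.33842509] ([0.0001, -0.049, 0.0875], [-0.0042, 0.0005, 0.0003])
```

Emit:
move_arm:
  moves:
    - [[0, -0.02, 0, 0, 0, 0], [0, -0.05, 0.0, 0, 0, 0], [0, -0.05, 0.03, 0, 0, 0], [0, -0.05, 0.06, 0, 0, 0], [0, -0.05, 0.084, 0, 0, 0], [0, -0.05, 0.084, 0, 0, 0], [0, -0.05, 0.084, 0, 0, 0]]
  jaw: 0

```text
clock: 18.77
eef_pos: [529.3, 227.2, 205.3]
tool_rot: [-3.141, -0.0, 1.759]
force: [-0.1, 0.1, 0.6]
width: 0.0
```

```bash
python3 snap.py w11
```

```text
18.775 [529.32638475 227.18871825 205.33474632] [-3.14098472e+00 -2.97202106e-04  1.75938523e+00]
```

View pics/w11.png

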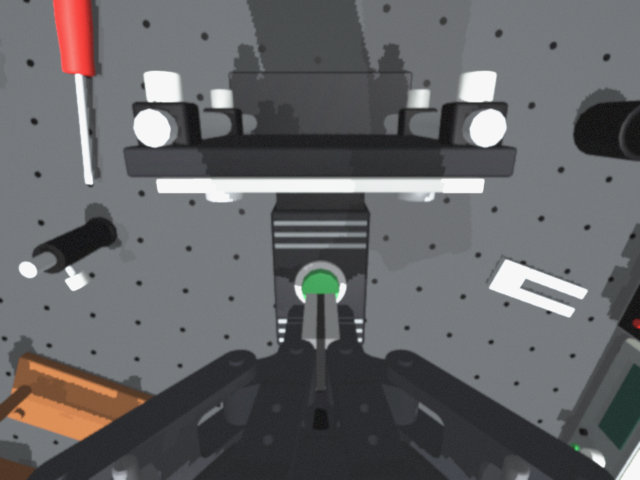

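Emit:
move_arm:
  moves:
    - [[0, 0, 0.008, 0, 0, 0], [0, 0, 0.015, 0, 0, 0], [0, 0, 0.018, 0, 0, 0], [0, 0, 0.02, 0, 0, 0], [0, 0, 0.022, 0, 0, 0], [0, 0, 0.022, 0, 0, 0]]

```text
clock: 19.58
eef_pos: [529.2, 226.9, 182.8]
tool_rot: [-3.141, -0.0, 1.759]
force: [-0.6, 0.3, 2.3]
width: -0.2
```

Emit:
move_arm:
  moves:
    - [[0, 0, 0.001, 0, 0, 0], [0, 0, 0.002, 0, 0, 0], [0, 0, 0.003, 0, 0, 0], [0, 0, 0.003, 0, 0, 0], [0, 0, 0.003, 0, 0, 0]]

```text
clock: 20.2
eef_pos: [529.5, 227.0, 179.9]
tool_rot: [-3.141, -0.0, 1.759]
force: [0.9, -0.3, 3.2]
width: 0.2
```

Emit:
move_arm:
  moves:
    - [[0, 0, 0.001, 0, 0, 0], [0, 0, 0.0015, 0, 0, 0], [0, 0, 0.002, 0, 0, 0], [0, 0, 0.002, 0, 0, 0]]

```text
clock: 20.7
eef_pos: [530.1, 227.1, 179.1]
tool_rot: [3.14, -0.0, 1.759]
force: [0.8, -1.4, 12.7]
width: 0.1
```

```bash
python3 snap.py w12
```

```text
20.7 [530.13015452 227.12736961 179.14520653] [ 3.14021701e+00 -4.07904520e-04  1.75899788e+00]
```

View pics/w12.png

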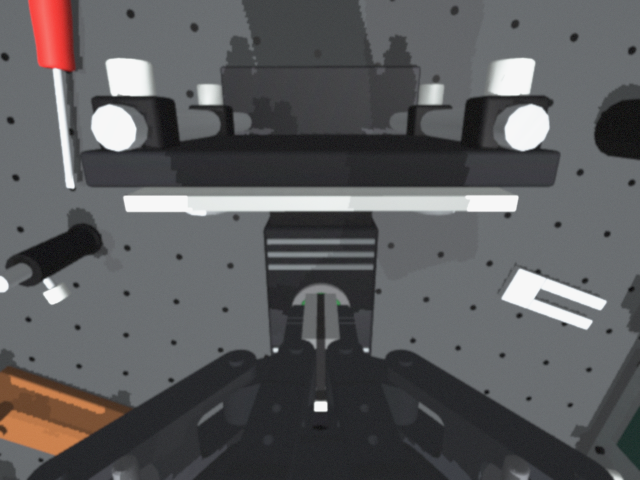

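Emit:
move_arm:
  moves:
    - [[0, 0, 0.0007, 0, 0, 0], [0, 0, 0.0007, 0, 0, 0], [0, 0, 0.0007, 0, 0, 0]]

```text
clock: 21.12
eef_pos: [530.2, 227.2, 179.0]
tool_rot: [3.14, -0.001, 1.759]
force: [-1.4, -2.9, 15.3]
width: -0.0
```

Emit:
move_arm:
  moves:
    - [[0, 0, -0.01, 0, 0, 0], [0, 0, -0.04, 0, 0, 0], [0, 0, -0.08, 0, 0, 0], [0, 0.03, -0.11, 0, 0, 0], [0, 0.05, -0.11, 0, 0, 0], [0, 0.05, -0.11, 0, 0, 0], [0, 0.05, -0.11, 0, 0, 0]]

```text
clock: 22.0
eef_pos: [576.6, 236.2, 285.7]
tool_rot: [-3.137, 0.0, 1.76]
force: [0.5, -0.3, -0.6]
width: 0.2
```

```bash
python3 snap.py w13
python3 - <<'E'
from cell import *
import cv2
im=get_image("scene")["color"]; cv2.imwrite("pics/s13f.png",im); cv2.imwrite("pics/s13.png",cv2.resize(im[110:250,290:430],None,fx=4,fy=4,interpolation=cv2.INTER_CUBIC))
E
```

```text
22.0 [576.64422425 236.18288244 285.69432176] [-3.13665794e+00  2.64430485e-04  1.75974528e+00]
```

View pics/w13.png

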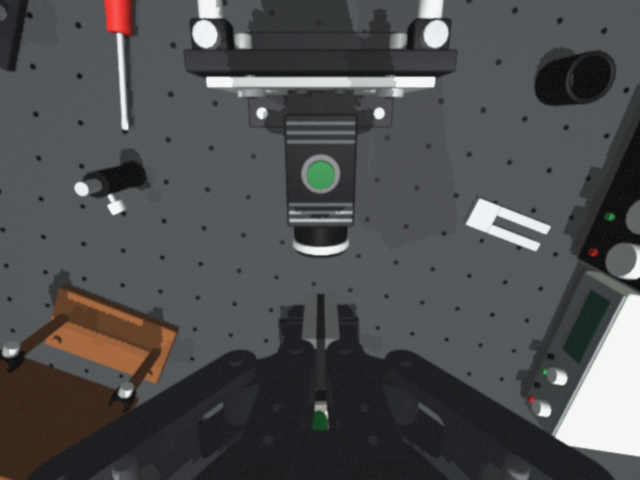

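View pics/s13.png

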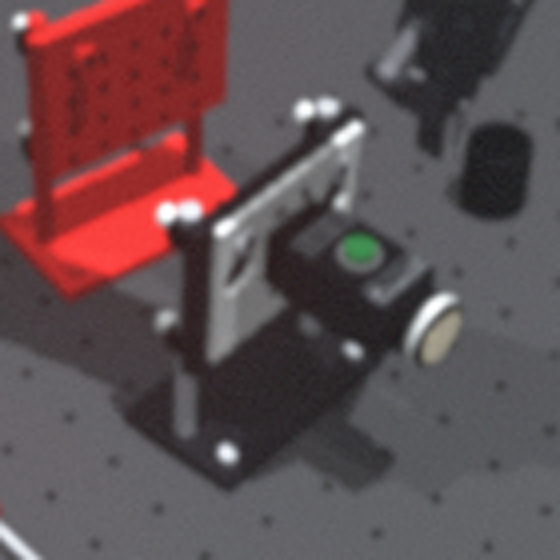

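View pics/s13f.png

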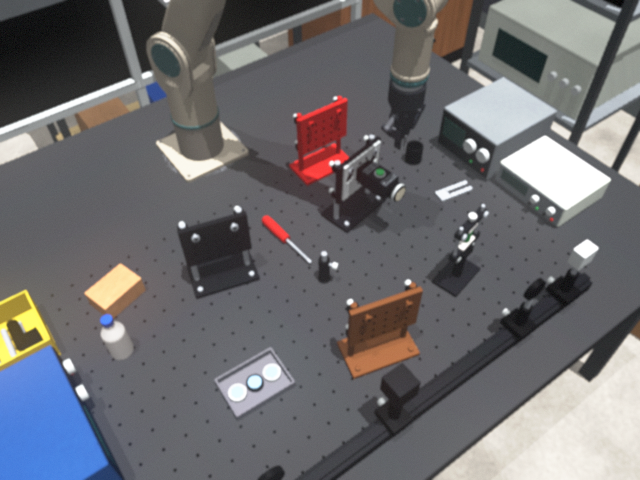

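Run:
```python
import cv2,numpy as np
a=[cv2.resize(cv2.imread(f"pics/{n}.png")[40:130,180:460],None,fx=2.8,fy=2.8,interpolation=cv2.INTER_CUBIC) for n in ("w10","w13")]
cv2.imwrite("pics/cmp.png",np.vstack(a))
```

```text
(no output)
```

View pics/cmp.png

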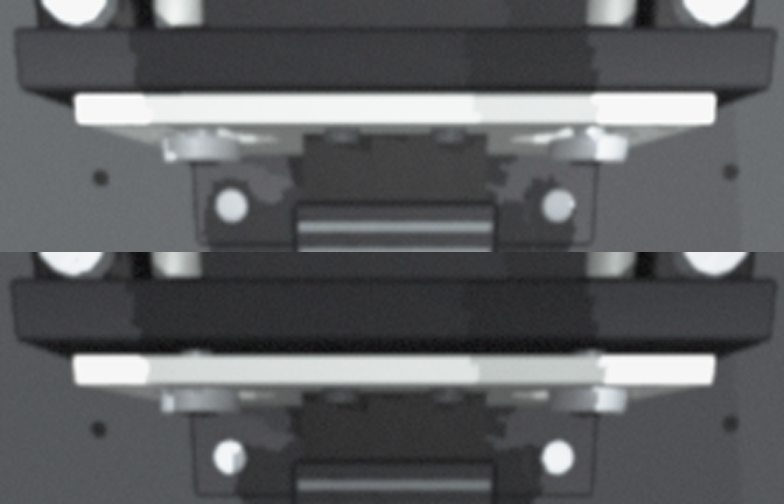

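Run:
```python
from h import *
import pickle
np.set_printoptions(precision=2,suppress=True)
u=np.array([.9818,.19,0])
p=lambda x,y:((x+.5)/2.8-.5+180,(y+.5)/2.8-.5+40)
for n,e,b,f in (("w10",91,94,123),("w13",341-252,355-252,384-252)):
    st,im=pickle.load(open(n+".pkl","rb"));c=cam(im,st)
    for y,z in ((e,205),(b,205),(f,205)): print(n,z,(atz(c,p(395,y),z))@u)
```

```text
w10 205 502.4515344316878
w10 205 503.0173258583181
w10 205 508.5383948402747
w13 205 502.2146857282905
w13 205 504.84743658957615
w13 205 510.3706135401856
```

Run:
```python
from h import *
from cell import *
s=ctrl.read_state();print(rel(s,[500.4,221.5,192],100.8))
```

```text
([-0.0001, -0.0776, 0.0945], [-0.0037, 0.0002, 0.0005])
```

Emit:
move_arm:
  moves:
    - [[0, -0.04, 0, 0, 0, 0], [0, -0.0776, 0, 0, 0, 0], [0, -0.0776, 0.02, 0, 0, 0], [0, -0.0776, 0.05, 0, 0, 0], [0, -0.0776, 0.08, 0, 0, 0], [0, -0.0776, 0.0935, 0, 0, 0], [0, -0.0776, 0.0935, 0, 0, 0], [0, -0.0776, 0.0935, 0, 0, 0]]

```text
clock: 23.1
eef_pos: [502.5, 222.1, 194.4]
tool_rot: [3.141, -0.001, 1.759]
force: [-0.8, -0.1, 0.1]
width: -0.1
```

```bash
python3 snap.py w14
```

```text
23.1 [502.49553599 222.14929087 194.4453737 ] [ 3.14138934e+00 -5.28368193e-04  1.75939990e+00]
```

View pics/w14.png

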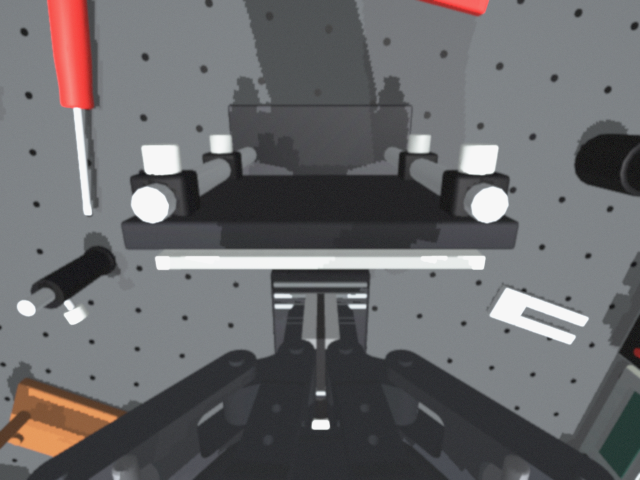

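Emit:
move_arm:
  moves:
    - [[0, -0.004, 0, 0, 0, 0], [0, -0.008, 0, 0, 0, 0], [0, -0.01, 0, 0, 0, 0], [0, -0.012, 0, 0, 0, 0], [0, -0.012, 0, 0, 0, 0]]

```text
clock: 23.78
eef_pos: [489.9, 219.5, 193.5]
tool_rot: [-3.14, -0.0, 1.759]
force: [-0.3, 0.1, 0.6]
width: -0.2
```

Emit:
move_arm:
  moves:
    - [[0, -0.001, 0, 0, 0, 0], [0, -0.002, 0, 0, 0, 0], [0, -0.003, 0, 0, 0, 0], [0, -0.003, 0, 0, 0, 0]]

```text
clock: 24.28
eef_pos: [487.7, 219.1, 193.6]
tool_rot: [-3.141, -0.0, 1.759]
force: [2.7, 1.4, -1.3]
width: -0.1
```

```bash
python3 snap.py w15;python3 - <<'E'
import cv2
im=cv2.imread("pics/w15.png"); cv2.imwrite("pics/w15c.png",cv2.resize(im[190:350,190:460],None,fx=2.96,fy=2.96,interpolation=cv2.INTER_CUBIC))
E
```

```text
24.275 [487.70405656 219.07287456 193.56246373] [-3.14126361e+00 -2.00893449e-04  1.75918093e+00]
```

View pics/w15c.png

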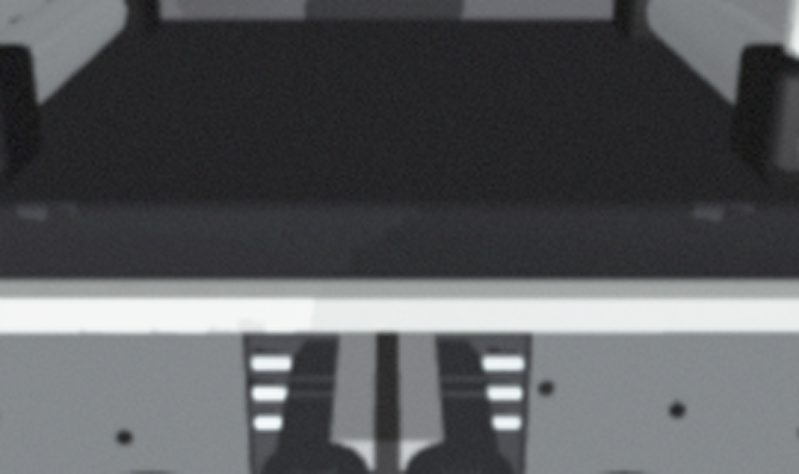

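Touching the plate (about 3 N); push on by small steps.

Emit:
move_arm:
  moves:
    - [[0, -0.001, 0, 0, 0, 0], [0, -0.002, 0, 0, 0, 0], [0, -0.002, 0, 0, 0, 0]]

```text
clock: 24.7
eef_pos: [485.4, 218.6, 193.6]
tool_rot: [-3.141, -0.0, 1.759]
force: [1.9, 0.3, -1.2]
width: 0.3
```

Emit:
move_arm:
  moves:
    - [[0, -0.0007, 0, 0, 0, 0], [0, -0.0014, 0, 0, 0, 0], [0, -0.0014, 0, 0, 0, 0]]

```text
clock: 25.08
eef_pos: [485.4, 218.6, 193.7]
tool_rot: [3.14, -0.0, 1.759]
force: [5.8, 0.3, -4.3]
width: 0.0
```

```bash
python3 snap.py w16;python3 - <<'E'
import cv2
im=cv2.imread("pics/w16.png"); cv2.imwrite("pics/w16c.png",cv2.resize(im[190:350,190:460],None,fx=2.96,fy=2.96,interpolation=cv2.INTER_CUBIC))
E
```

```text
25.075 [485.37299432 218.63825372 193.66961955] [ 3.13980883e+00 -4.70243388e-04  1.75908522e+00]
```

View pics/w16c.png

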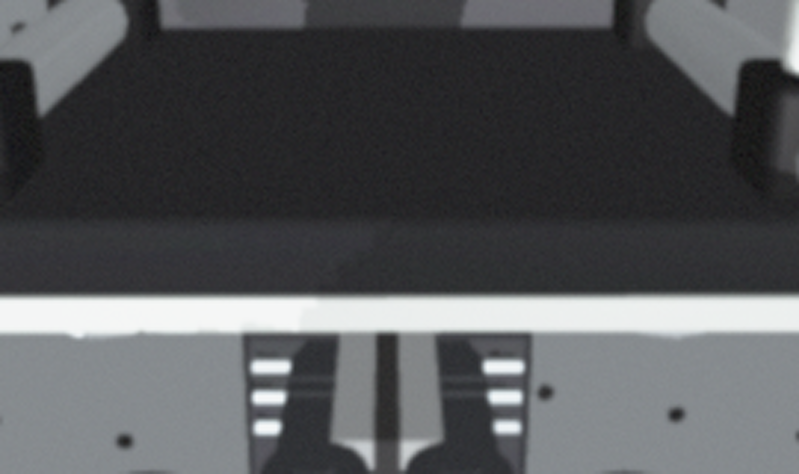

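Emit:
move_arm:
  moves:
    - [[0, 0.001, 0.001, 0, 0, 0], [0, 0.003, 0.001, 0, 0, 0], [0, 0.007, 0.001, 0, 0, 0], [0, 0.013, 0, 0, 0, 0], [0, 0.015, -0.03, 0, 0, 0], [0, 0.03, -0.07, 0, 0, 0], [0, 0.06, -0.092, 0, 0, 0], [0, 0.092, -0.092, 0, 0, 0], [0, 0.092, -0.092, 0, 0, 0], [0, 0.092, -0.092, 0, 0, 0]]

```text
clock: 26.38
eef_pos: [573.3, 235.4, 284.6]
tool_rot: [-3.138, 0.0, 1.759]
force: [0.6, -0.5, -0.8]
width: 0.7
```

```bash
python3 snap.py w17;python3 - <<'E'
import cv2,numpy as np
a=[cv2.resize(cv2.imread(f"pics/{n}.png")[40:210,180:460],None,fx=1.7,fy=1.7,interpolation=cv2.INTER_CUBIC) for n in ("w10","w17")]
cv2.imwrite("pics/cmp2.png",np.vstack(a))
from cell import *
im=get_image("scene")["color"]; cv2.imwrite("pics/s17.png",cv2.resize(im[110:250,290:430],None,fx=4,fy=4,interpolation=cv2.INTER_CUBIC))
E
```

```text
26.375 [573.28286415 235.35262817 284.62626933] [-3.13764060e+00  2.39531618e-04  1.75936092e+00]
```

View pics/cmp2.png

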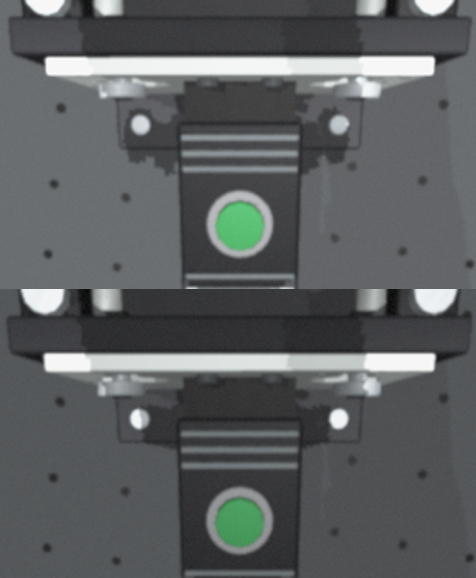

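View pics/s17.png

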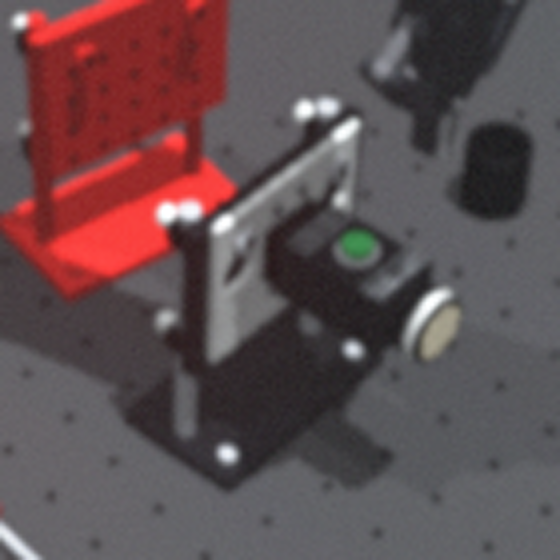

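Run:
```python
import cv2,numpy as np
g=lambda n:cv2.cvtColor(cv2.imread(f"pics/{n}.png"),cv2.COLOR_BGR2GRAY).astype(np.float32)
a=g("s10")
for n in ("s10","s13","s17"):
    b=g(n)
    for nm,(x,y,w,h) in dict(house=(270,200,190,170),plate=(205,110,150,250),red=(10,20,200,250),base=(130,340,250,140)).items():
        A=a[y:y+h,x:x+w];t=A[12:-12,12:-12]; r=cv2.matchTemplate(b[y:y+h,x:x+w],t,cv2.TM_CCOEFF_NORMED)
        _,v,_,m=cv2.minMaxLoc(r); print(n,nm,np.array(m)-12,round(v,3))
```

```text
s10 house [0 0] 1.0
s10 plate [0 0] 1.0
s10 red [0 0] 1.0
s10 base [0 0] 1.0
s13 house [2 3] 0.98
s13 plate [2 1] 0.988
s13 red [0 0] 0.998
s13 base [0 0] 0.936
s17 house [ 0 -2] 0.974
s17 plate [ 0 -1] 0.99
s17 red [0 0] 0.998
s17 base [0 1] 0.941
```

Run:
```python
from h import *
import pickle
np.set_printoptions(precision=2,suppress=True)
u=np.array([.9818,.19,0])
for n in ("w10","w13","w17"):
    st,im=pickle.load(open(n+".pkl","rb"));c=cam(im,st)
    hsv=cv2.cvtColor(im["color"],cv2.COLOR_BGR2HSV)
    m=((hsv[...,0]>50)&(hsv[...,0]<75)&(hsv[...,1]>100))[140:210,290:350]
    ys,xs=np.nonzero(m); uv=(xs.mean()+290,ys.mean()+140)
    g=cv2.GaussianBlur(cv2.cvtColor(im["color"],cv2.COLOR_BGR2GRAY),(3,3),0).astype(float)[:,300:340].mean(1)
    d=np.diff(g)[40:100]; e=[int(i)+40 for i in np.argsort(-abs(d))[:4]]
    # subpixel crossing for plate top strip
    seg=np.arange(60,95); hi=g[60:95].max(); 
    def cross(i0,thr):
        for i in i0:
            if (g[i]-thr)*(g[i+1]-thr)<=0: return i+(thr-g[i])/(g[i+1]-g[i])
    pk=60+int(g[60:95].argmax()); up=cross(range(pk-1,50,-1),(hi+g[pk-9])/2); dn=cross(range(pk,95),(hi+g[pk+9])/2)
    W=lambda r:atz(c,(320,r),205)@u
    print(n,uv,"btn",atz(c,uv,186),"n",len(xs),"plate top back/front u",up,dn,W(up),W(dn))
```

```text
w10 (np.float64(320.7212837837838), np.float64(172.36655405405406)) btn [528.88 228.64 186.  ] n 592 plate top back/front u 73.11356404136833 83.73333333333333 502.9440723828445 508.6050831168759
w13 (np.float64(320.2820945945946), np.float64(174.52364864864865)) btn [530.19 228.86 186.  ] n 592 plate top back/front u 76.45082582582583 86.87300275482093 504.8392650004382 510.39728200442397
w17 (np.float64(320.48086522462563), np.float64(176.66722129783693)) btn [528.16 228.44 186.  ] n 601 plate top back/front u 77.59445544554455 87.88410017472336 502.1860421448261 507.65402209301425
```

Run:
```python
from cell import *
print(job.finish_job(), ctrl.read_state()["clock"])
```

```text
the job is handed in; nothing more can be done
the job is handed in; nothing more can be done
```

I moved the lamp from the start frame to both studs of the empty frame facing the specimen stand. With it hung there, I pressed the green button down to its stop and handed the job in at about 26 s of the 51 s allowed.

- **Transfer:** I gripped the housing, slid the lamp up 26 mm and took it straight off. I put it over the goal studs without any contact force and lowered it until it rested on the shanks. It came to rest at TCP z = 134.4 mm, against 134.5 mm when it hung on the start frame.
- **Button:** I pressed with the closed fingertips until the force rose sharply to 12.7 N and then 15.3 N, well above the 4 N needed. No light is visible in the pictures, so I have not seen that the lamp switched on. The button stopped about 2 mm lower than expected, which fits the lamp tilting a little under the press.
- **Correction after pressing:** the press had tipped the plate's top about 2.6 mm away from the panel. I pushed it back with the fingertip at about 6 N.
- **Last checks:**
  - The wrist picture shows the plate against the panel, with its height unchanged to within about 0.3 mm.
  - The scene picture suggests the plate may sit about 0.5 mm higher than before the press. I left that as it was.
  - The gripper is clear of everything, and my path kept well away from the specimen stand.
  - In the last full scene view, taken just before the fingertip push, nothing else on the bench appeared to have moved.

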